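Recharge the ski-wax tank

ROBOT

A 7-joint arm with a two-finger parallel gripper is mounted at the origin on the work surface. World frame = base frame: x ahead of the robot, y to its left, z up, the work surface at z = 0. Lengths are in m, angles in rad, forces in N, time in s.
With the tool pointing down it reaches from about 0.35 to 0.9 m from the base axis. Payload 8.1 kg.
Tool frame: the origin (TCP) lies midway between the tips of the shut fingers; the grasp point (between the pads) lies 19 mm behind it; z points along the fingers, y is the line along which they close (so a half turn about z gives the same grasp; the last joint's range is limited). The gripper opens to 92 mm and grips with 3 to 60 N. Pads are 19 mm wide; open, the fingers measure 130 mm over their backs; the gripper's body (75 mm by 190 mm) begins 47 mm behind the grasp point.
Start: joints at [1.17, 0.434, 0.025, 1.573, -0.012, 1.134, -0.075], TCP at [0.183, -0.598, 0.227] pointing down, gripper open.
Joint ranges: [-2.62, 2.62], [-0.44, 2.09], [-1.27, 1.32], [0.08, 2.57], [-1.32, 4.46], [0.12, 2], [-2.74, 2.74]. Speed limits (rad/s): [2.22, 2.22, 3.01, 3.01, 3.14, 3.14, 3.14].

INTERFACE

Orientations are given as a rotation vector (axis times angle).
In Python, from cell import observe, cams, job gives the robot as it stands. The module is installed in compiled form; this text tells all that it offers.
- The arm moves only by the tool step_arm, never from a script. Its argument "steps" is a list of rows, each a list of 6 numbers: the shift along the world's x, y, z in mm, then the turn, a rotation vector about the world's x, y, z in rad. In form: [[dx, dy, dz, rx, ry, rz], ...]. A call has 1 to 20 rows; each row shifts and turns the commanded pose from where the row before left it; what a row does not reach is not made up. A row lasts 1/12 s, in which the tool goes at most 41.7 mm and 7.16 degrees, less where a joint would pass 70% of its speed; a pose out of reach is approached as far as the arm can. A call with a gripper value outside its range is refused whole. "gripper" is the opening, from 0 (shut) to 1 (fully open), set as the call begins (left out, the last holds). The fingers move at their own pace and stop on an object; "force" is the grip in N (left out, the last holds). Time passes only in rows, so rows that do not move let the fingers close. It gives the time, the measured TCP pose, the force, the opening and the grip force at its end, in the units of the state.
- observe(): the state, without advancing time (a new reading comes with each control period).
- cams.get_image(name): name is "scene" or "side" or "wrist"; returns the picture (400x640x3 uint8, red, green, blue); there is no depth.
- cams.get_calibration(name): a dict with "fov_y" (degrees; the focal length in pixels is half the picture's height over the tangent of half this angle, whatever the lens; pixels are square), "cx", "cy" (the principal point, pixels), "world_to_cam" (4x4, takes a point from world to camera coordinates). Camera axes: x right, y up, looking along -z (the intrinsics and any distortion apply to the point x, -y, -z); pixel columns grow to the right and rows downward; lengths in m; the calibration is good to about 2 mm. A picture is of the moment at which its call begins: read the wrist's pose just before it. get_calibration takes no time and is no camera call; for the wrist camera it gives the pose at the moment of the call.
- job.sign_off(): hands the job in; it is judged then, once.
The state is a dict: "clock": time; "joints": joint angles; "dq": joint speeds; "joint_efforts": joint torques, N m; "position": TCP position; "ee_rot": TCP orientation; "force": force on the tool from outside, world axes, zero at the start; "ft_torque": the same for the moment, N m; "width": opening from 0.0 (shut) to 1.0 (fully open); "gripper_force": force on a finger pad.
Only numpy, scipy, OpenCV 4.12 (cv2) and the standard library are available. Lean on these libraries where they do the work, as an engineer would, in place of code of your own. Each camera call takes 0.05 s, during which the arm holds its last target. There are 200 camera calls.

TASK

Recharge the cold wax tank: first take the dark lump of old wax out of the tank and put it in the red scrap bin, then pour all six yellow wax nuggets from the blue scoop cup into the tank. Finally stand the empty cup upright near the middle of its black mat, and leave the other things on the bench where they are.

Things in the scene. Friction and masses are not known exactly. Their poses are not given: they have to be found in the camera images.
- tank: Open steel wax tank, fixed to the bench, switched off: 206 mm along its x, 196 mm along its y, rim 70 mm above the bench. Walls 8 mm thick, inner floor 20 mm above the bench (50 mm deep inside). Black control strip on its -x side reaching 122 mm from the centre. Origin: centre of the underside; z up.
- lump: Dark brown lump of old wax lying on the tank's floor: about 46 mm along its x, 32 mm along its y (grip here), 38 mm high, 45 g. Origin: centre of the underside.
- bin: Red open-topped scrap bin, fixed: 150 x 150 mm outside, 85 mm high, walls and floor 4 mm. Origin: centre of the underside.
- mat: Black rubber mat, fixed, 160 x 160 mm, 3 mm thick, on which the cup stands. Origin: centre of the underside.
- cup: Blue scoop cup, about 150 g, holding six nuggets. Origin under its foot; z up when standing, x to the pouring side. Flat foot from x -33 to +20 mm; 62 mm wide along y; walls 55 mm high, 3 mm thick. Its front is a chute rising at 45 degrees from the foot to the lip. Black fin handle at the back: x -95 to -33, 16 mm thick along y, z 26 to 60 mm.
- cup_lip (a point): Middle of the cup's pouring lip, at x 75.5, z 57 mm in the cup's frame; axes as the cup's. The cup must be tipped some 60 to 70 degrees, lip down, to empty.
- cup_grip (a point): Middle of the fin handle, at x -66, z 45 mm in the cup's frame; axes as the cup's: pinch along y (16 mm).
- nugget0: Yellow wax nugget, a rounded piece 24 mm thick and 26 mm long, 11 g, starting in the cup. Origin: its centre.
- nugget1: Yellow wax nugget, a rounded piece 24 mm thick and 26 mm long, 11 g, starting in the cup. Origin: its centre.
- nugget2: Yellow wax nugget, a rounded piece 24 mm thick and 26 mm long, 11 g, starting in the cup. Origin: its centre.
- nugget3: Yellow wax nugget, a rounded piece 24 mm thick and 26 mm long, 11 g, starting in the cup. Origin: its centre.
- nugget4: Yellow wax nugget, a rounded piece 24 mm thick and 26 mm long, 11 g, starting in the cup. Origin: its centre.
- nugget5: Yellow wax nugget, a rounded piece 24 mm thick and 26 mm long, 11 g, starting in the cup. Origin: its centre.
- bottle: Bystander: white bottle with green label and orange cap, 60 mm across, 160 mm high. Origin: centre of the underside.
- screwdriver: Bystander: red-handled screwdriver, about 200 mm long, lying on the bench. Origin: under its middle; x along its length.
- waxbar: Bystander: green bar of wax 50 x 100 x 28 mm. Origin: centre of the underside.
- brush: Bystander: wooden-handled brush lying on the bench, x along its length. Origin: under its middle.
Not all that is in view belongs to the job. Leave any pink or turquoise look-alike of the mat alone.

How it is judged:
By the outcome, as a careful person would: the job done as asked, in the order asked, and still so for the second after the job is handed in, with the robot touching nothing.
It also fails if it takes over 69 s, if anything falls off the work surface, if the arm or the gripper's body presses on something with over 40 N, if the wrist force passes 120 N, or if a joint passes its speed limit or range.

## Working session

There is one attempt and no reset: what is moved stays moved. The work goes in short steps, Python scripts to look and compute and a tool call to move; the robot and the scene stay as the last step left them, time stands still between calls to the robot, and variables do not carry over. Pictures are saved under pics/ and viewed, at most 10 in all, crops included, and the job is handed in when it is done.

Besides the shell and the picture viewer there is one more tool, called by a JSON object that holds its "op" and its "data". step_arm: Moves the arm, as the interface text tells. Its arguments: {"type":"object","properties":{"steps":{"type":"array","items":{"type":"array","items":{"type":"number"}}},"gripper":{"type":"number"},"force":{"type":"number"}},"required":["steps"]}

```bash
mkdir -p pics; ls; python3 - <<'E'
from cell import observe,cams
import cv2,numpy as np
s=observe();print({k:np.round(v,3).tolist() for k,v in s.items()})
for n in["scene","side","wrist"]:
    c=cams.get_calibration(n);print(n,{k:(np.round(v,3).tolist()) for k,v in c.items()})
    cv2.imwrite(f"pics/{n}0.png",cams.get_image(n)[:,:,::-1])
E
```

```text
pics
{'clock': 0.0, 'joints': [1.17, 0.435, 0.025, 1.574, -0.012, 1.134, -0.075], 'dq': [0.0, 0.0, 0.002, -0.0, 0.0, -0.0, 0.0], 'joint_efforts': [-0.0, -66.785, 0.985, -31.446, -0.061, 0.043, 0.0], 'position': [0.183, -0.597, 0.226], 'ee_rot': [-3.105, -0.466, 0.001], 'force': [0.362, 0.213, -0.27], 'ft_torque': [0.029, 0.021, 0.004], 'gripper_force': 0.0, 'width': 0.996}
scene {'fov_y': 48.961, 'cx': 321.702, 'cy': 199.987, 'world_to_cam': [[-0.116, 0.993, 0.001, 0.166], [-0.817, -0.096, 0.568, 0.414], [0.564, 0.065, 0.823, -1.615], [0.0, 0.0, 0.0, 1.0]]}
side {'fov_y': 52.679, 'cx': 312.649, 'cy': 198.976, 'world_to_cam': [[-0.717, -0.697, -0.011, 0.347], [0.444, -0.468, 0.764, -0.347], [-0.538, 0.543, 0.645, -0.848], [0.0, 0.0, 0.0, 1.0]]}
wrist {'fov_y': 59.356, 'cx': 318.751, 'cy': 202.665, 'world_to_cam': [[0.295, -0.956, -0.001, -0.624], [0.924, 0.285, -0.256, 0.033], [0.244, 0.075, 0.967, -0.39], [0.0, 0.0, 0.0, 1.0]]}
```

View pics/scene0.png

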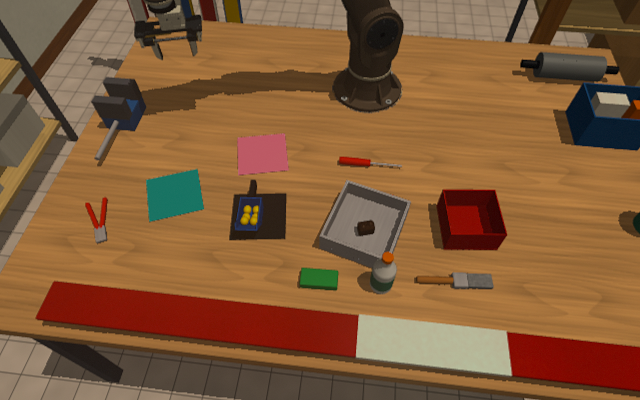

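View pics/side0.png

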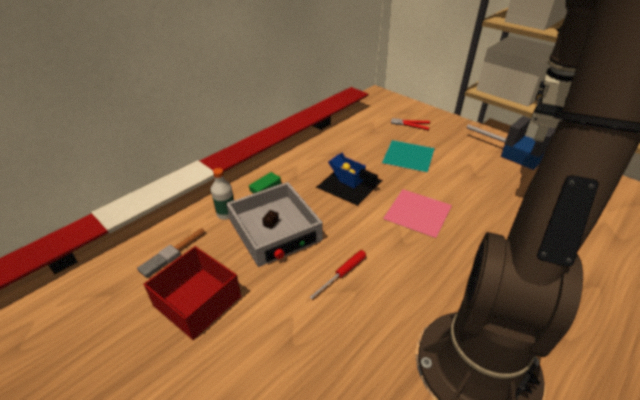

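The scene shows the mat with the cup at about (258,216), cup handle up-left at (253,187), tank centred at (365,222) with the lump at (366,228), and the bin at (471,218). The bottle is at (383,272). I'll take an enlarged crop for accurate picks.

```bash
cat > h.py <<'E'
import numpy as np,cv2
from cell import cams,observe
def pix2w(n,uv,z,c=None):
    c=c or cams.get_calibration(n);W=np.array(c["world_to_cam"]);f=200/np.tan(np.radians(c["fov_y"])/2)
    R,t=W[:3,:3],W[:3,3];o=-R.T@t
    d=R.T@np.array([(uv[0]-c["cx"])/f,-(uv[1]-c["cy"])/f,-1]);return o+d*(z-o[2])/d[2]
def w2pix(n,p,c=None):
    c=c or cams.get_calibration(n);W=np.array(c["world_to_cam"]);f=200/np.tan(np.radians(c["fov_y"])/2)
    q=W[:3,:3]@np.asarray(p)+W[:3,3];return np.array([c["cx"]+f*q[0]/-q[2],c["cy"]-f*q[1]/-q[2]])
E
python3 - <<'E'
from h import *
im=cv2.imread("pics/scene0.png")[160:300,225:515]
cv2.imwrite("pics/crop0.png",cv2.resize(im,(800,386),interpolation=cv2.INTER_CUBIC))
for k,uv,z in [("mat",(258,216),.003),("lump",(366,228),.05),("tank",(369,218),.07),("bin",(471,214),.085),("bottle",(388,259),.16),("base",(367,85),0),("handle",(253,187),.06)]:
    print(k,np.round(pix2w("scene",uv,z),3))
print(w2pix("scene",observe()["position"]))
E
```

```text
mat [ 0.6   -0.286  0.003]
lump [0.633 0.03  0.05 ]
tank [0.612 0.035 0.07 ]
bin [0.576 0.31  0.085]
bottle [0.779 0.081 0.16 ]
base [-0.012 -0.     0.   ]
handle [ 0.538 -0.306  0.06 ]
[177.41945406  55.03997005]
```

View pics/crop0.png

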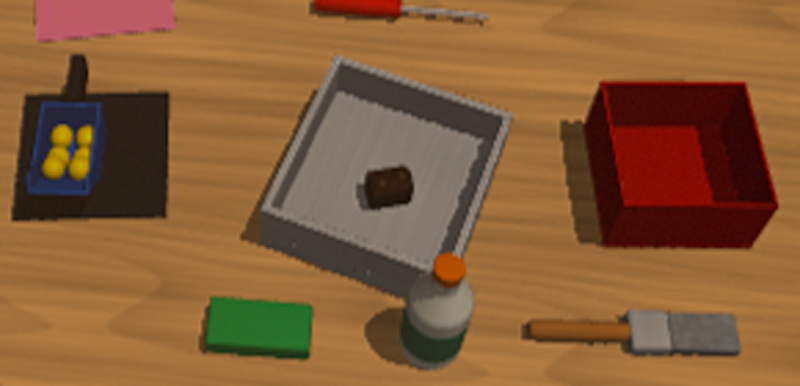

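The crop (2.76×, offset 225,160) shows mat corners (25,95),(168,92),(168,218),(12,220). The tank rim corners are at (338,58),(511,117),(262,208), the bin rim at (603,83),(745,83),(776,207),(607,207), and the lump top is near (388,178). The cup handle points toward the robot. I'll move above the tank for a wrist view.

{"op": "step_arm", "data": {"steps": [[20, 30, 6, 0, 0, 0], [20, 30, 6, 0, 0, 0], [20, 30, 6, 0, 0, 0], [20, 30, 6, 0, 0, 0], [20, 30, 6, 0, 0, 0], [20, 30, 6, 0, 0, 0], [20, 30, 6, 0, 0, 0], [20, 30, 6, 0, 0, 0], [20, 30, 6, 0, 0, 0], [20, 30, 6, 0, 0, 0], [20, 30, 6, 0, 0, 0], [20, 30, 6, 0, 0, 0], [20, 30, 0, 0, 0, 0], [20, 30, 0, 0, 0, 0], [20, 30, 0, 0, 0, 0], [20, 30, 0, 0, 0, 0], [20, 30, 0, 0, 0, 0], [20, 30, 0, 0, 0, 0], [20, 30, 0, 0, 0, 0], [20, 30, 0, 0, 0, 0]]}}

```text
clock: 1.82
position: [0.5839, 0.004, 0.2985]
ee_rot: [3.107, 0.465, -0.001]
force: [0.6, -0.4, 0.2]
width: 0.998
gripper_force: 0.0
```

```bash
python3 - <<'E'
from h import *
import json
s=observe();c=cams.get_calibration("wrist");im=cams.get_image("wrist")
json.dump({k:np.array(v).tolist() for k,v in c.items()},open("w1.json","w"))
cv2.imwrite("pics/w1.png",im[:,:,::-1]);print(s["clock"],s["position"],s["ee_rot"],s["dq"])
f=lambda p:(np.array(p)/2.7586+[225,160])
for n,z,ps in [("mat",.003,[(25,95),(168,92),(168,218),(12,220)]),("bin",.085,[(603,83),(745,83),(776,207),(607,207)]),("tank",.07,[(338,58),(511,117),(262,208)]),("cup",.055,[(40,103),(102,103),(90,195),(28,187)]),("handle",.06,[(78,57),(76,97)])]:
    P=np.array([pix2w("scene",f(p),z)[:2] for p in ps]);print(n,np.round(P,3).tolist(),P.mean(0).round(3))
E
```

```text
1.8167 [0.58392665 0.00396452 0.29853836] [ 3.10680362e+00  4.65458166e-01 -6.05949309e-04] [-0.6342059   0.417299   -0.08335002 -0.57548098  0.16794967  0.18968994
 -0.70060943]
mat [[0.532, -0.374], [0.51, -0.218], [0.667, -0.192], [0.688, -0.351]] [ 0.599 -0.284]
bin [[0.504, 0.239], [0.487, 0.384], [0.633, 0.398], [0.652, 0.237]] [0.569 0.315]
tank [[0.492, -0.034], [0.547, 0.148], [0.683, -0.092]] [0.574 0.007]
cup [[0.575, -0.339], [0.568, -0.275], [0.679, -0.265], [0.677, -0.328]] [ 0.625 -0.302]
handle [[0.515, -0.31], [0.567, -0.302]] [ 0.541 -0.306]
```

View pics/w1.png

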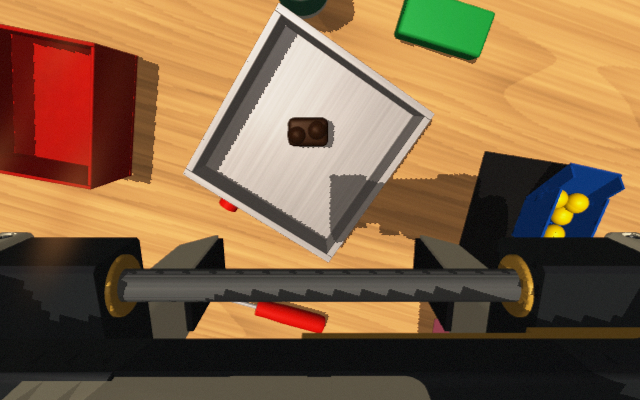

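The wrist view shows the lump at about (308,131), long side nearly horizontal in the image. Tank rim corners are (283,10),(432,118),(330,260),(187,172), and the knob is at (228,205). I'll convert these to world coordinates.

```bash
python3 - <<'E'
from h import *
import json
c=json.load(open("w1.json"))
im=cv2.imread("pics/w1.png");g=im.max(2).astype(int)
m=np.zeros(g.shape,np.uint8);m[105:160,275:345]=(g[105:160,275:345]<110)
# brown only: r>b
r=cv2.minAreaRect(cv2.findNonZero(m*255));print(r)
for z in(.02,.04,.058):
  P=np.array([pix2w("w",p,z,c)[:2] for p in cv2.boxPoints(r)]);print(z,P.round(3).tolist(),P.mean(0).round(3))
P=np.array([pix2w("w",p,.07,c)[:2] for p in [(283,10),(432,118),(330,260),(187,172)]]);print(P.round(3).tolist(),P.mean(0),np.linalg.norm(np.roll(P,-1,0)-P,axis=1))
print(pix2w("w",(308,131),.05,c))
cv2.imwrite("pics/l.png",cv2.resize(im[100:165,270:350],None,fx=6,fy=6))
E
```

```text
((310.5, 132.5), (29.0, 45.0), 90.0)
0.02 [[0.63, 0.057], [0.646, 0.005], [0.612, -0.006], [0.596, 0.047]] [0.621 0.026]
0.04 [[0.631, 0.055], [0.646, 0.006], [0.614, -0.005], [0.599, 0.046]] [0.622 0.026]
0.058 [[0.631, 0.054], [0.646, 0.006], [0.616, -0.003], [0.601, 0.045]] [0.623 0.026]
[[0.731, 0.086], [0.677, -0.095], [0.488, -0.04], [0.542, 0.145]] [0.60978023 0.0241149 ] [0.18876381 0.1969849  0.19226596 0.19748962]
[0.62384811 0.02878577 0.05      ]
```

View pics/l.png

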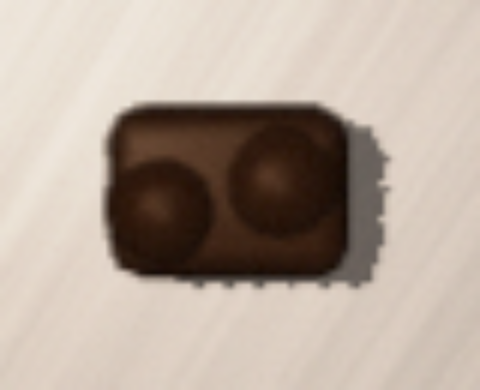

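```bash
python3 - <<'E'
from h import *
s=observe();print(s["position"],s["ee_rot"],s["joints"])
E
```

```text
[0.58649375 0.01206795 0.29814763] [-3.10042819e+00 -4.76447790e-01 -2.88672172e-03] [ 0.15191128  0.3516718  -0.36115372  1.53903256  0.12278869  1.27201383
 -1.49076588]
```

{"op": "step_arm", "data": {"steps": [[2.7, 1.2, -10, 0, 0, 0.112], [2.7, 1.2, -12, 0, 0, 0.112], [2.7, 1.2, -12, 0, 0, 0.112], [2.7, 1.2, -12, 0, 0, 0.112], [2.7, 1.2, -12, 0, 0, 0.112], [2.7, 1.2, -12, 0, 0, 0.112], [2.7, 1.2, -12, 0, 0, 0.112], [2.7, 1.2, -12, 0, 0, 0.112], [2.7, 1.2, -12, 0, 0, 0.112], [2.7, 1.2, -12, 0, 0, 0.112], [2.7, 1.2, -12, 0, 0, 0.112], [2.7, 1.2, -12, 0, 0, 0.112], [2.7, 1.2, -12, 0, 0, 0.112], [2.7, 1.2, -12, 0, 0, 0.112], [0, 0, 0, 0, 0, 0], [0, 0, 0, 0, 0, 0], [0, 0, 0, 0, 0, 0]], "gripper": 0.85}}

```text
clock: 3.28
position: [0.6212, 0.0192, 0.1332]
ee_rot: [1.876, 2.52, 0.0]
force: [-0.1, 0.3, 0.2]
width: 0.856
gripper_force: 0.0
```

```bash
python3 - <<'E'
from h import *
s=observe();c=cams.get_calibration("wrist");im=cams.get_image("wrist")
from scipy.spatial.transform import Rotation as R
print(s["clock"],s["position"],R.from_rotvec(s["ee_rot"]).as_matrix().round(3).tolist(),s["dq"].round(3),s["joints"].round(3))
W=np.array(c["world_to_cam"]);
b=im[:,:,:].astype(int);m=((b.max(2)<100)&(b[:,:,0]>b[:,:,2]+8)).astype(np.uint8)
n,l,st,ce=cv2.connectedComponentsWithStats(m)
for i in range(1,n):
    if st[i,4]>200:print(st[i],ce[i].round(1),pix2w("w",ce[i],.045,c).round(4))
cv2.imwrite("pics/w2.png",im[:,:,::-1])
E
```

```text
3.2833 [0.62119966 0.01918971 0.13323332] [[-0.287, 0.958, 0.0], [0.958, 0.287, 0.0], [0.0, 0.0, -1.0]] [-0.003 -0.012 -0.002 -0.004  0.    -0.002  0.008] [ 0.313  0.606 -0.653  1.65   0.416  1.028 -0.182]
[223   0  39  42 316] [240.3  15.9] [0.5372 0.126  0.045 ]
[533   0  25  53 322] [542.   32.7] [0.7259 0.1725 0.045 ]
[269   8  70  42 333] [304.6  28.3] [0.5785 0.1309 0.045 ]
[215  28  36  39 227] [231.6  49.8] [0.5365 0.1048 0.045 ]
[181  37  43  81 231] [201.6  76.4] [0.5211 0.0831 0.045 ]
[ 105   63  206  206 4147] [203.1 225.6] [ 0.5437 -0.0191  0.045 ]
[ 301   71  208  198 9443] [401.6 193.9] [0.6761 0.0459 0.045 ]
[  2 154  14  60 273] [ 10.1 186.6] [ 0.4048 -0.03    0.045 ]
[ 527  170   31   68 1221] [540.2 203.8] [0.7755 0.068  0.045 ]
[125 191  27  34 216] [137.8 206.7] [ 0.495  -0.0186  0.045 ]
[613 213  27  20 381] [628.9 223.4] [0.8451 0.0733 0.045 ]
[586 232  54  34 720] [620.9 247.2] [0.8488 0.0547 0.045 ]
[   0  238  101   54 2005] [ 50.4 259.7] [ 0.4382 -0.0793  0.045 ]
[278 242  39  24 335] [300.4 250.9] [ 0.6182 -0.0178  0.045 ]
[338 249  47  20 302] [361.3 261.2] [ 0.665  -0.0125  0.045 ]
[ 139  254  350   64 4001] [289.  287.9] [ 0.6182 -0.05    0.045 ]
[472 254  32  64 891] [488.5 284.9] [ 0.766  -0.0029  0.045 ]
[ 173  301  467   39 8419] [382.8 323.2] [ 0.6986 -0.0585  0.045 ]
[  0 302  11  37 253] [  3.5 323.8] [ 0.4079 -0.1464  0.045 ]
```

View pics/w2.png

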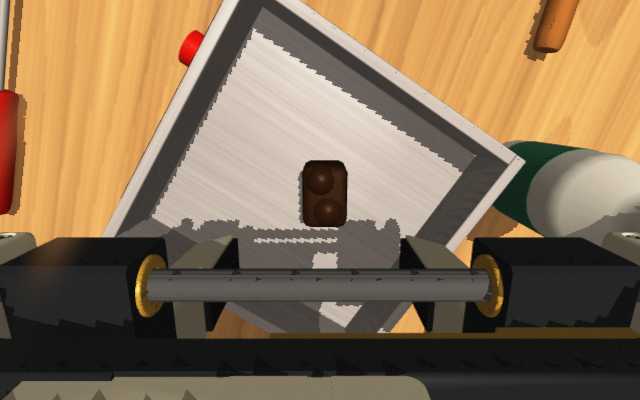

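```bash
python3 - <<'E'
from h import *
s=observe();c=cams.get_calibration("wrist");p=s["position"]
for z in(.03,.045,.058): print(z,pix2w("w",(325,193.5),z,c).round(4),w2pix("w",[p[0],p[1],z],c).round(0))
print([pix2w("w",q,.058,c).round(3).tolist() for q in [(303,160),(347,160),(303,227),(347,227)]])
print(p)
E
```

```text
0.03 [0.6246 0.0269 0.03  ] [318. 202.]
0.045 [0.6233 0.0302 0.045 ] [318. 207.]
0.058 [0.6221 0.0331 0.058 ] [318. 212.]
[[0.601, 0.051, 0.058], [0.629, 0.059, 0.058], [0.614, 0.006, 0.058], [0.644, 0.014, 0.058]]
[0.62139655 0.01925337 0.13356957]
```

{"op": "step_arm", "data": {"steps": [[0.5, 2, 0, 0, 0, 0], [0.5, 2, -10, 0, 0, 0], [0.5, 2, -15, 0, 0, 0], [0.5, 2, -20, 0, 0, 0], [0.5, 2, -20, 0, 0, 0], [0, 0, -20, 0, 0, 0], [0, 0, -12, 0, 0, 0], [0, 0, -8, 0, 0, 0], [0, 0, 0, 0, 0, 0], [0, 0, 0, 0, 0, 0]]}}

```text
clock: 4.17
position: [0.6238, 0.0294, 0.028]
ee_rot: [1.871, 2.524, 0.0]
force: [0.3, -0.5, 0.4]
width: 0.856
gripper_force: 0.0
```

{"op": "step_arm", "data": {"steps": [[0, 0, 0, 0, 0, 0], [0, 0, 0, 0, 0, 0], [0, 0, 0, 0, 0, 0], [0, 0, 0, 0, 0, 0], [0, 0, 0, 0, 0, 0], [0, 0, 0, 0, 0, 0], [0, 0, 0, 0, 0, 0], [0, 0, 0, 0, 0, 0]], "gripper": 0, "force": 20}}

```text
clock: 4.83
position: [0.6237, 0.0293, 0.0278]
ee_rot: [1.871, 2.524, 0.0]
force: [-0.5, 0.3, 1.5]
width: 0.344
gripper_force: 20.0
```

{"op": "step_arm", "data": {"steps": [[0, 0, 10, 0, 0, 0], [0, 0, 25, 0, 0, 0], [0, 0, 35, 0, 0, 0], [0, 0, 35, 0, 0, 0], [0, 0, 25, 0, 0, 0], [-3, 15, 10, 0, 0, 0], [-5, 26, 0, 0, 0, 0], [-5, 26, 0, 0, 0, 0], [-5, 26, 0, 0, 0, 0], [-5, 26, 0, 0, 0, 0], [-5, 26, 0, 0, 0, 0], [-5, 26, 0, 0, 0, 0], [-5, 26, 0, 0, 0, 0], [-5, 26, 0, 0, 0, 0], [-5, 26, 0, 0, 0, 0], [-5, 26, 0, 0, 0, 0], [-2, 10, 0, 0, 0, 0], [0, 0, 0, 0, 0, 0], [0, 0, 0, 0, 0, 0]]}}

```text
clock: 6.42
position: [0.5681, 0.3145, 0.1675]
ee_rot: [1.869, 2.525, -0.001]
force: [-0.0, 0.0, -0.6]
width: 0.346
gripper_force: 20.0
```

```bash
python3 - <<'E'
from h import *
s=observe();print(s["clock"],s["position"],s["width"],s["gripper_force"],s["joints"].round(2))
im=cams.get_image("scene")[:,:,::-1]
cv2.imwrite("pics/s2.png",cv2.resize(im[130:300,220:520],None,fx=2.6,fy=2.6,interpolation=cv2.INTER_CUBIC))
E
```

```text
6.4167 [0.56813752 0.3144702  0.16752194] 0.34646595711759853 19.9997878074646 [-0.17  0.62 -0.67  1.54  0.41  1.13 -0.63]
```

View pics/s2.png

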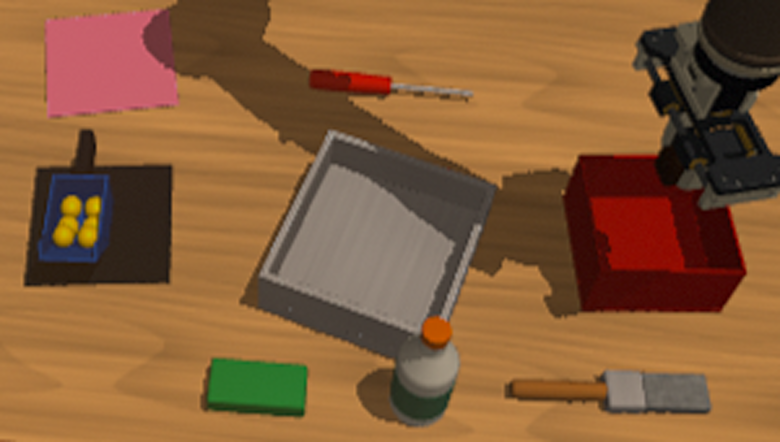

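The tank is empty and the lump is held over the bin. I'll lower it and release, then rise.

{"op": "step_arm", "data": {"steps": [[0, 0, -15, 0, 0, 0], [0, 0, -25, 0, 0, 0], [0, 0, -30, 0, 0, 0], [0, 0, -20, 0, 0, 0], [0, 0, -12, 0, 0, 0], [0, 0, 0, 0, 0, 0], [0, 0, 0, 0, 0, 0]]}}

```text
clock: 7.05
position: [0.5691, 0.3133, 0.0659]
ee_rot: [1.873, 2.522, -0.001]
force: [-0.3, 0.7, 0.4]
width: 0.348
gripper_force: 20.0
```

{"op": "step_arm", "data": {"steps": [[0, 0, 0, 0, 0, 0], [0, 0, 0, 0, 0, 0], [0, 0, 0, 0, 0, 0], [0, 0, 0, 0, 0, 0], [0, 0, 0, 0, 0, 0], [0, 0, 20, 0, 0, 0], [0, 0, 30, 0, 0, 0], [0, 0, 35, 0, 0, 0], [0, 0, 40, 0, 0, 0], [0, 0, 40, 0, 0, 0], [0, 0, 20, 0, 0, 0], [0, 0, 0, 0, 0, 0]], "gripper": 0.65}}

```text
clock: 8.05
position: [0.5702, 0.3165, 0.257]
ee_rot: [1.869, 2.521, 0.013]
force: [0.2, 1.2, 0.1]
width: 0.648
gripper_force: 0.0
```

```bash
python3 - <<'E'
from h import *
s=observe();print(s["clock"],s["position"],s["width"],s["joints"].round(2))
im=cams.get_image("wrist");c=cams.get_calibration("wrist")
u=w2pix("w",[.569,.314,.02],c);print(u)
h=cams.get_image("scene")[170:260,425:525]
b=h.astype(int);m=(b.max(2)<60)
print(m.sum())
x,y=np.clip(u.astype(int),30,370);p=im[max(0,y-90):y+60,max(0,x-100):x+100].astype(int)
d=(p[:,:,0]<110)&(p[:,:,0]>p[:,:,2])&(p[:,:,1]>p[:,:,0]*.5);print(d.sum(),np.argwhere(d).mean(0))
E
```

```text
8.05 [0.57017018 0.31646285 0.25703646] 0.6476005002540041 [-0.16  0.55 -0.7   1.42  0.36  1.29 -0.58]
[316.45009907 173.68469919]
1329
954 [ 91.16142558 101.3951782 ]
```

{"op": "step_arm", "data": {"steps": [[0, -15, 0, 0, 0, -0.1], [-5, -25, 0, 0, 0, -0.108], [-5, -33, 0, 0, 0, -0.108], [-5, -33, 0, 0, 0, -0.108], [-5, -33, 0, 0, 0, -0.108], [-5, -33, 0, 0, 0, -0.108], [-5, -33, 0, 0, 0, -0.108], [-5, -33, 0, 0, 0, -0.108], [-5, -33, 0, 0, 0, -0.108], [-5, -33, 0, 0, 0, -0.108], [-5, -33, 0, 0, 0, -0.108], [-5, -33, 0, 0, 0, -0.108], [-5, -33, 0, 0, 0, -0.108], [-5, -33, 0, 0, 0, -0.108], [-5, -33, 0, 0, 0, -0.108], [-5, -33, 0, 0, 0, -0.108], [-5, -33, 0, 0, 0, 0], [-5, -33, 0, 0, 0, 0], [-5, -33, 0, 0, 0, 0], [-5, -25, 0, 0, 0, 0]]}}

```text
clock: 9.82
position: [0.4717, -0.3145, 0.2489]
ee_rot: [-3.133, -0.225, 0.005]
force: [-0.2, 0.3, 0.1]
width: 0.646
gripper_force: 0.0
```

{"op": "step_arm", "data": {"steps": [[0, 0, 0, 0, 0, 0], [0, 0, 0, 0, 0, 0], [0, 0, 0, 0, 0, 0]], "gripper": 0.6}}

```text
clock: 10.07
position: [0.4732, -0.3108, 0.2494]
ee_rot: [-3.131, -0.229, 0.003]
force: [0.2, -0.3, -0.6]
width: 0.599
gripper_force: 0.0
```

```bash
python3 - <<'E'
from h import *
import json
s=observe();c=cams.get_calibration("wrist");im=cams.get_image("wrist")
json.dump({k:np.array(v).tolist() for k,v in c.items()},open("w3.json","w"))
from scipy.spatial.transform import Rotation as R
print(s["clock"],s["position"],R.from_rotvec(s["ee_rot"]).as_matrix().round(3).tolist(),s["joints"].round(3))
sc=cams.get_image("scene")[170:260,425:525]
o=im[:260].copy();o[:135,:150]=cv2.resize(sc,(150,135))
cv2.imwrite("pics/w3.png",cv2.resize(o,(800,325))[:,:,::-1]); cv2.imwrite("pics/w3raw.png",im[:,:,::-1])
E
```

```text
10.0667 [ 0.47317282 -0.31081414  0.24938894] [[0.989, 0.145, -0.002], [0.145, -0.989, 0.002], [-0.002, -0.002, -1.0]] [ 0.623  0.334 -0.182  1.673  0.064  1.143 -1.   ]
```

View pics/w3.png

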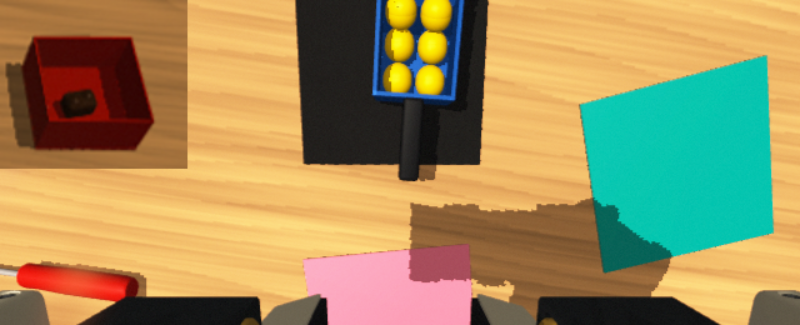

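The inset shows the lump in the bin. The handle runs from raw pixel (330,80) to (327,143), and the cup's back edge from (299,78) to (365,84).

```bash
python3 - <<'E'
from h import *
import json
c=json.load(open("w3.json"));im=cv2.imread("pics/w3raw.png").astype(int)
P=lambda u,z:pix2w("w",u,z,c)[:2].round(4)
print("fin",P((330.4,82),.06),P((327.2,142),.06))
print("backedge",P((299,78),.055),P((365,84),.055))
print("mat near corners",P((242,131),.003),P((384,132),.003), "far-left edge",P((237,0),.003))
for y in range(134,146,2):
    r=np.where(im[y,300:350].max(1)<45)[0]+300
    print(y,r.min() if len(r) else 0,r.max() if len(r) else 0)
b=im;m=(b[:,:,0]>100)&(b[:,:,0]>b[:,:,2]*2.2)&(b[:,:,0]>b[:,:,1]*1.6)
m[:,450:]=0
for y in (10,25,40,55,70,76,80,84):
    r=np.where(m[y])[0];print(y,r.min() if len(r) else 0,r.max() if len(r) else 0)
E
```

```text
fin [ 0.5675 -0.3077] [ 0.512  -0.3132]
backedge [ 0.5671 -0.2777] [ 0.571  -0.3407]
mat near corners [ 0.5052 -0.2179] [ 0.5276 -0.3772] far-left edge [ 0.6372 -0.2007]
134 320 334
136 320 334
138 320 334
140 320 334
142 320 333
144 330 331
10 301 369
25 300 368
40 300 367
55 299 365
70 298 364
76 299 363
80 359 362
84 0 0
```

{"op": "step_arm", "data": {"steps": [[8, 0.4, -10, 0.007, -0.087, -0.008], [10, 0.4, -15, 0.007, -0.087, -0.008], [10, 0.4, -15, 0.007, -0.087, -0.008], [10, 0.4, -15, 0.007, -0.087, -0.008], [10, 0.4, -15, 0.007, -0.087, -0.008], [10, 0.4, -15, 0.007, -0.087, -0.008], [10, 0.4, -15, 0.007, -0.087, -0.008], [10, 0.4, -10, 0.007, -0.087, -0.008], [0, 0, 0, 0, 0, 0], [0, 0, 0, 0, 0, 0], [0, 0, 0, 0, 0, 0], [0, 0, 0, 0, 0, 0]]}}

```text
clock: 11.17
position: [0.5508, -0.3067, 0.1462]
ee_rot: [-2.96, -0.132, -1.021]
force: [-0.4, 0.6, 0.2]
width: 0.599
gripper_force: 0.0
```

```bash
python3 - <<'E'
from h import *
s=observe();c=cams.get_calibration("wrist");im=cams.get_image("wrist")
from scipy.spatial.transform import Rotation as R
print(s["clock"],s["position"],s["joints"].round(3))
M=R.from_rotvec(s["ee_rot"]).as_matrix();print(M.round(3).tolist())
a=np.radians(4.5);th=np.radians(40)
f=np.array([np.cos(a),np.sin(a),0]);z=f*np.sin(th)+np.array([0,0,-np.cos(th)]);y=np.array([np.sin(a),-np.cos(a),0]);T=np.array([np.cross(y,z),y,z]).T
print("turn",R.from_matrix(T@M.T).as_rotvec().round(4))
# projection of expected fin points
for p in [(.512,-.3132,.06),(.541,-.310,.06),(.56,-.308,.06)]: print(w2pix("w",p,c))
cv2.imwrite("pics/w4.png",im[:,:,::-1])
E
```

```text
11.1667 [ 0.55077113 -0.30668893  0.14624968] [ 1.214  0.482 -0.713  2.11  -0.68   0.161 -0.191]
[[0.784, 0.082, 0.615], [0.077, -0.996, 0.035], [0.616, 0.02, -0.788]]
turn [ 0.0227 -0.0327 -0.0035]
[321.12548159 346.82652346]
[319.91888188 301.8919201 ]
[319.32063172 274.66990637]
```

View pics/w4.png

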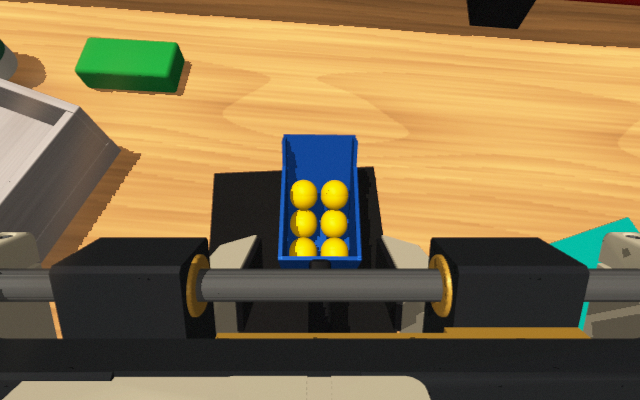

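{"op": "step_arm", "data": {"steps": [[-1, 0, -5, 0.001, 0.076, -0.001], [-1, 0, -10, 0.001, 0.076, -0.001], [-1, 0, -15, 0, 0.076, -0.001], [0, 0, -15, 0, 0, 0], [0, 0, -10, 0, 0, 0], [0, 0, 0, 0, 0, 0], [0, 0, 0, 0, 0, 0]]}}

```text
clock: 11.8
position: [0.5471, -0.3056, 0.0932]
ee_rot: [-3.025, -0.125, -0.753]
force: [-0.9, 0.5, 0.5]
width: 0.601
gripper_force: 0.0
```

```bash
cat > o.py <<'E'
from h import *
from scipy.spatial.transform import Rotation as R
s=observe();M=R.from_rotvec(s["ee_rot"]).as_matrix()
print(s["clock"],s["position"].round(4),s["joints"].round(2),"w",s["width"],"F",s["force"]);print(M.round(3).tolist())
print("grasp",(s["position"]-.019*M[:,2]).round(4))
E
python3 o.py
```

```text
11.8 [ 0.5471 -0.3056  0.0932] [ 0.85  0.48 -0.33  2.06 -0.55  0.28 -0.39] w 0.6006995505981938 F [-0.86888112  0.50699108  0.46689599]
[[0.88, 0.083, 0.467], [0.072, -0.997, 0.04], [0.469, -0.002, -0.883]]
grasp [ 0.5383 -0.3064  0.11  ]
```

{"op": "step_arm", "data": {"steps": [[0, -0.5, -10, 0, 0, 0], [0, -0.5, -15, 0, 0, 0], [0, -0.5, -15, 0, 0, 0], [0, 0, -13, 0, 0, 0], [0, 0, -9, 0, 0, 0], [0, 0, 0, 0, 0, 0], [0, 0, 0, 0, 0, 0]]}}

```text
clock: 12.38
position: [0.5469, -0.3082, 0.0309]
ee_rot: [-3.025, -0.122, -0.753]
force: [-0.1, 0.2, 0.1]
width: 0.597
gripper_force: 0.0
```

```bash
python3 o.py
```

```text
12.3833 [ 0.5469 -0.3082  0.0309] [ 0.91  0.61 -0.42  2.08 -0.6   0.13 -0.3 ] w 0.5968336492291083 F [-0.12588541  0.23547732  0.1101659 ]
[[0.88, 0.081, 0.467], [0.07, -0.997, 0.04], [0.469, -0.002, -0.883]]
grasp [ 0.538  -0.3089  0.0477]
```

{"op": "step_arm", "data": {"steps": [[0, 0, 0, 0, 0, 0], [0, 0, 0, 0, 0, 0], [0, 0, 0, 0, 0, 0], [0, 0, 0, 0, 0, 0], [0, 0, 0, 0, 0, 0], [0, 0, 0, 0, 0, 0], [0, 0, 0, 0, 0, 0], [0, 0, 0, 0, 0, 0]], "gripper": 0, "force": 55}}

```text
clock: 13.05
position: [0.5476, -0.3079, 0.0314]
ee_rot: [-3.026, -0.125, -0.754]
force: [-1.5, -0.7, 2.3]
width: 0.173
gripper_force: 54.9
```

{"op": "step_arm", "data": {"steps": [[0, 0, 5, 0, 0, 0], [0, 0, 8, 0, 0, 0], [0, 0, 12, 0, 0, 0], [0, 0, 15, 0, 0, 0], [0, 0, 15, 0, 0, 0], [0, 0, 15, 0, 0, 0], [0, 0, 15, 0, 0, 0], [0, 0, 15, 0, 0, 0], [0, 0, 15, 0, 0, 0], [0, 0, 10, 0, 0, 0], [0, 0, 5, 0, 0, 0], [0, 0, 0, 0, 0, 0], [0, 0, 0, 0, 0, 0]]}}

```text
clock: 14.13
position: [0.5472, -0.3073, 0.1608]
ee_rot: [-3.026, -0.125, -0.753]
force: [-0.6, 0.3, -2.8]
width: 0.171
gripper_force: 54.9
```

```bash
python3 o.py; python3 - <<'E'
from h import *
a=cams.get_image("wrist");b=cams.get_image("side")[120:260,220:420]
cv2.imwrite("pics/w5.png",np.hstack([a[100:400,150:490],cv2.resize(b,(428,300))])[:,:,::-1])
E
```

```text
14.1333 [ 0.5472 -0.3073  0.1608] [ 0.78  0.37 -0.22  2.   -0.52  0.44 -0.47] w 0.1705832622573071 F [-0.58593029  0.25498352 -2.78983225]
[[0.88, 0.083, 0.467], [0.073, -0.997, 0.04], [0.469, -0.001, -0.883]]
grasp [ 0.5383 -0.3081  0.1776]
```

View pics/w5.png

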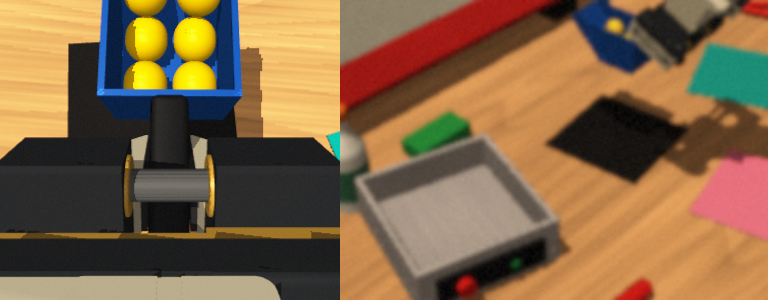

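I've used all ten views; from here I check numerically. The cup is lifted with the nuggets inside. Next I move over the tank while tilting slightly, which stays below the spilling angle.

{"op": "step_arm", "data": {"steps": [[-2, 6, 1, 0, 0, 0], [-4, 12, 2, 0, 0, 0], [-5, 18, 2, -0.001, 0.018, 0], [-6, 22, 2, -0.002, 0.025, 0], [-7, 25, 2, -0.002, 0.03, 0], [-7, 25, 2, -0.002, 0.03, 0], [-7, 25, 2, -0.002, 0.03, 0], [-7, 25, 2, -0.002, 0.03, 0], [-7, 25, 1, -0.002, 0.03, 0], [-7, 25, 1, -0.002, 0.03, 0], [-7, 25, 1, -0.002, 0.03, 0], [-7, 25, 1, -0.002, 0.03, 0], [-6, 20, 1, -0.002, 0.025, 0], [-5, 17, 0, -0.002, 0.02, 0], [-4, 14, 0, -0.001, 0.02, 0], [-3, 8, 0, 0, 0, 0], [-1, 5, 0, 0, 0, 0], [0, 0, 0, 0, 0, 0], [0, 0, 0, 0, 0, 0]]}}

```text
clock: 15.82
position: [0.455, 0.014, 0.181]
ee_rot: [-3.12, -0.126, -0.217]
force: [-0.0, 0.5, -2.1]
width: 0.172
gripper_force: 54.9
```

```bash
cat >> o.py <<'E'
f=np.array([.9966,.082,0]);Z=np.array([0,0,1]);y0=np.cross(Z,f)
zt=M[:,2];fwd=np.degrees(np.arctan2(zt@f,-zt[2]));phi=np.radians(28-fwd)
g=s["position"]-.019*zt
lip=g+(.1415*np.cos(phi)+.012*np.sin(phi))*f+(-.1415*np.sin(phi)+.012*np.cos(phi))*Z
print("phi",np.degrees(phi).round(1),"lip",lip.round(4))
def tcp(phi_deg,lip):
    p=np.radians(phi_deg);t=np.radians(28-phi_deg)
    return np.array(lip)-(.1415*np.cos(p)+.012*np.sin(p))*f-(-.1415*np.sin(p)+.012*np.cos(p))*Z+.019*(f*np.sin(t)-Z*np.cos(t))
E
python3 o.py; python3 - <<'E'
from o import *
L0=lip
for ph,l in [(30,(.590,.026,.16)),(45,(.590,.026,.105)),(55,(.590,.026,.09)),(65,(.590,.026,.088)),(72,(.590,.026,.088))]:
    print(ph,(tcp(ph,l)*1000).round(0))
E
```

```text
15.8167 [0.455 0.014 0.181] [-0.06  0.14 -0.1   2.13  0.03  0.73 -1.67] w 0.1718756952053188 F [-0.03749087  0.49242973 -2.09670121]
[[0.987, 0.081, 0.138], [0.08, -0.997, 0.017], [0.139, -0.005, -0.99]]
grasp [0.4524 0.0137 0.1998]
phi 20.0 lip [0.589  0.0249 0.1627]
15.8167 [0.455 0.014 0.181] [-0.06  0.14 -0.1   2.13  0.03  0.73 -1.67] w 0.1718756952053188 F [-0.03749087  0.49242973 -2.09670121]
[[0.987, 0.081, 0.138], [0.08, -0.997, 0.017], [0.139, -0.005, -0.99]]
grasp [0.4524 0.0137 0.1998]
phi 20.0 lip [0.589  0.0249 0.1627]
30 [461.  15. 201.]
45 [476.  17. 178.]
55 [491.  18. 182.]
65 [508.  19. 196.]
72 [522.  20. 205.]
```

{"op": "step_arm", "data": {"steps": [[1, 0.4, 8, -0.0045, 0.0543, 0], [2, 0.4, 8, -0.0045, 0.0543, 0], [2, 0.4, 4, -0.0045, 0.0543, 0], [3, 0.4, 0, -0.0045, 0.0543, 0], [3, 0.4, -4, -0.0045, 0.0543, 0], [3, 0.4, -6, -0.0045, 0.0543, 0], [3, 0.4, -7, -0.0045, 0.0543, 0], [4, 0.2, -6, -0.0045, 0.0543, 0]]}}

```text
clock: 16.48
position: [0.4769, 0.0162, 0.1777]
ee_rot: [3.097, 0.121, -0.466]
force: [-0.9, 0.3, -2.7]
width: 0.169
gripper_force: 54.9
```

{"op": "step_arm", "data": {"steps": [[2.5, 0.2, 0, -0.0024, 0.029, 0], [2.5, 0.2, 0.5, -0.0024, 0.029, 0], [2.5, 0.2, 0.5, -0.0024, 0.029, 0], [2.5, 0.2, 1, -0.0024, 0.029, 0], [2.5, 0.2, 1, -0.0024, 0.029, 0], [2.5, 0.2, 1, -0.0024, 0.029, 0], [2.8, 0.2, 2, -0.0024, 0.029, 0], [2.8, 0.2, 2, -0.0024, 0.029, 0], [2.8, 0.2, 2.5, -0.0024, 0.029, 0], [2.8, 0.2, 2.5, -0.0024, 0.029, 0], [2.8, 0.2, 2.5, -0.0024, 0.029, 0], [2.8, 0.2, 2.5, -0.0024, 0.029, 0], [0, 0, 0, 0, 0, 0], [0, 0, 0, 0, 0, 0], [0, 0, 0, 0, 0, 0], [0, 0, 0, 0, 0, 0]]}}

```text
clock: 17.82
position: [0.5081, 0.0194, 0.1963]
ee_rot: [2.957, 0.116, -0.988]
force: [0.2, -0.4, -1.4]
width: 0.175
gripper_force: 54.9
```

```bash
cat > y.py <<'E'
from h import *
def yel(n):
    im=cams.get_image(n).astype(int);m=((im[:,:,0]>110)&(im[:,:,1]>im[:,:,0]*.62)&(im[:,:,2]<im[:,:,0]*.3)).astype(np.uint8)
    k,l,st,ce=cv2.connectedComponentsWithStats(m)
    for i in range(1,k):
        if st[i,4]>8: print(n,st[i].tolist(),ce[i].round(0),pix2w(n,ce[i],.032).round(3))
    cv2.imwrite(f"pics/y_{n}.png",im[:,:,::-1])
for n in("scene","side"):yel(n)
E
python3 o.py;python3 y.py
```

```text
17.8167 [0.5081 0.0194 0.1963] [-0.09  0.69 -0.05  1.39 -0.01  1.71 -1.63] w 0.17512613257432763 F [ 0.2371935  -0.43451655 -1.40120354]
[[0.797, 0.077, -0.599], [0.064, -0.997, -0.044], [-0.601, -0.003, -0.799]]
grasp [0.5195 0.0203 0.2114]
phi 64.9 lip [0.59   0.0261 0.0883]
scene [384, 238, 7, 8, 44] [387. 242.] [0.659 0.09  0.032]
scene [369, 241, 8, 13, 68] [373. 246.] [0.678 0.053 0.032]
scene [347, 242, 5, 3, 9] [349. 243.] [ 0.674 -0.013  0.032]
side [275, 157, 9, 7, 18] [278. 160.] [ 0.826 -0.186  0.032]
side [265, 199, 7, 8, 44] [268. 202.] [ 0.686 -0.019  0.032]
side [253, 203, 7, 8, 45] [256. 207.] [0.697 0.019 0.032]
side [236, 208, 20, 13, 121] [246. 214.] [0.695 0.059 0.032]
side [244, 222, 5, 6, 22] [246. 224.] [0.658 0.087 0.032][ WARN:0@0.454] global loadsave.cpp:1063 imwrite_ Unsupported depth image for selected encoder is fallbacked to CV_8U.
```

{"op": "step_arm", "data": {"steps": [[4, 0.3, 3, -0.004, 0.045, 0], [5, 0.3, 3, -0.004, 0.045, 0], [5, 0.3, 3, -0.004, 0.045, 0], [3, 0, 2, -0.003, 0.035, 0], [0, 0, 4, 0, 0, 0], [0, 0, -4, 0, 0, 0], [0, 0, 4, 0, 0, 0], [0, 0, -4, 0, 0, 0], [0, 0, 0, 0, 0, 0], [0, 0, 0, 0, 0, 0], [0, 0, 0, 0, 0, 0], [0, 0, 0, 0, 0, 0], [0, 0, 0, 0, 0, 0]]}}

```text
clock: 19.0
position: [0.5252, 0.0207, 0.2072]
ee_rot: [2.855, 0.111, -1.234]
force: [0.3, -0.4, -2.0]
width: 0.171
gripper_force: 54.9
```

```bash
python3 o.py;python3 y.py 2>/dev/null; python3 - <<'E'
from h import *
im=cv2.imread("pics/y_side.png");print(im[157:164,272:287,::-1].tolist()[3])
a=cv2.imread("pics/side0.png");print(a[160,272:287,::-1].tolist())
for p in [(.59,.026,.09),(.52,.02,.21)]:print(w2pix("side",p),w2pix("scene",p))
E
```

```text
19.0 [0.5252 0.0207 0.2072] [-0.1   0.83 -0.03  1.2  -0.02  1.93 -1.63] w 0.17111747540228142 F [ 0.29148684 -0.41315503 -1.95511341]
[[0.683, 0.077, -0.726], [0.054, -0.997, -0.055], [-0.729, -0.001, -0.685]]
grasp [0.539  0.0217 0.2202]
phi 74.8 lip [0.5876 0.0257 0.0869]
scene [376, 238, 15, 12, 102] [383. 243.] [0.666 0.079 0.032]
scene [372, 251, 6, 3, 10] [374. 252.] [0.694 0.058 0.032]
side [278, 145, 5, 5, 9] [280. 147.] [ 0.885 -0.246  0.032]
side [265, 152, 7, 6, 13] [268. 155.] [ 0.88  -0.185  0.032]
side [265, 199, 8, 8, 47] [269. 202.] [ 0.685 -0.019  0.032]
side [253, 203, 7, 8, 45] [256. 207.] [0.696 0.019 0.032]
side [236, 208, 17, 20, 151] [245. 216.] [0.687 0.068 0.032]
[[49, 42, 32], [30, 29, 27], [32, 33, 30], [31, 28, 28], [37, 33, 30], [41, 36, 30], [51, 44, 31], [70, 60, 45], [97, 86, 68], [131, 113, 90], [141, 126, 96], [129, 115, 89], [128, 115, 89], [124, 111, 87], [130, 117, 90]]
[[158, 106, 57], [180, 121, 70], [191, 130, 73], [201, 138, 77], [208, 143, 82], [209, 144, 81], [210, 146, 82], [208, 145, 83], [210, 146, 85], [207, 143, 80], [206, 142, 79], [209, 145, 84], [207, 144, 82], [202, 137, 76], [197, 133, 76]]
[277.41680223 209.63307059] [366.77901701 207.00914031]
[295.25839548 184.71040311] [369.94417655 159.13795466]
```

{"op": "step_arm", "data": {"steps": [[-6, -0.5, 3, 0.006, -0.074, 0], [-7, -0.5, 3, 0.006, -0.074, 0], [-7, -0.5, 2, 0.006, -0.074, 0], [-8, -0.5, 0, 0.006, -0.074, 0], [-7, -0.5, 0, 0.006, -0.074, 0], [-7, -0.5, 0, 0.006, -0.074, 0], [-7, -0.5, -1, 0.006, -0.074, 0], [-5, -0.5, -1, 0.006, -0.073, 0], [-4, -0.5, -2, 0.006, -0.073, 0], [-4, -0.5, -2, 0.006, -0.073, 0], [-4, -0.5, -2, 0.006, -0.073, 0], [-2, -0.5, -2, 0.006, -0.073, 0], [-2, -0.5, 0, 0.006, -0.073, 0], [0, 0, 0, 0, 0, 0]]}}

```text
clock: 20.27
position: [0.4517, 0.0135, 0.2048]
ee_rot: [-3.122, -0.124, -0.224]
force: [-1.3, -0.1, -2.6]
width: 0.172
gripper_force: 54.9
```

{"op": "step_arm", "data": {"steps": [[2, -8, 1, 0, 0, 0], [4, -16, 0, 0.002, -0.025, 0], [7, -25, 0, 0.002, -0.03, 0], [7, -25, 0, 0.002, -0.03, 0], [7, -25, 0, 0.002, -0.03, 0], [7, -25, 0, 0.002, -0.03, 0], [7, -25, 0, 0.002, -0.03, 0], [7, -25, 0, 0.002, -0.03, 0], [7, -25, 0, 0.002, -0.03, 0], [7, -25, 0, 0.002, -0.03, 0], [7, -25, 0, 0.002, -0.03, 0], [7, -25, 0, 0.002, -0.03, 0], [5, -15, 0, 0, 0, 0], [3, -8, 0, 0, 0, 0], [0, 0, 0, 0, 0, 0], [0, 0, 0, 0, 0, 0]]}}

```text
clock: 21.6
position: [0.5397, -0.2825, 0.2057]
ee_rot: [-3.035, -0.123, -0.722]
force: [0.6, 0.3, -2.2]
width: 0.171
gripper_force: 54.9
```

```bash
python3 o.py;python3 y.py 2>/dev/null; python3 - <<'E'
from y import *
yel("wrist")
E
```

```text
21.6 [ 0.5397 -0.2825  0.2057] [ 0.57  0.26 -0.01  2.   -0.53  0.56 -0.52] w 0.17076960764485777 F [ 0.62725956  0.29525673 -2.20767293]
[[0.89, 0.081, 0.449], [0.072, -0.997, 0.038], [0.451, -0.001, -0.893]]
grasp [ 0.5311 -0.2833  0.2227]
phi 1.2 lip [ 0.6724 -0.2716  0.2317]
scene [376, 238, 15, 12, 101] [383. 243.] [0.666 0.079 0.032]
scene [372, 251, 6, 3, 10] [374. 252.] [0.694 0.058 0.032]
side [265, 199, 7, 8, 44] [268. 202.] [ 0.686 -0.019  0.032]
side [253, 203, 7, 8, 47] [256. 207.] [0.696 0.019 0.032]
side [236, 208, 17, 21, 157] [245. 216.] [0.686 0.068 0.032]
scene [376, 238, 15, 12, 101] [383. 243.] [0.666 0.079 0.032]
scene [372, 251, 6, 3, 10] [374. 252.] [0.694 0.058 0.032]
side [265, 199, 7, 8, 45] [268. 202.] [ 0.686 -0.018  0.032]
side [253, 203, 7, 8, 45] [256. 207.] [0.697 0.019 0.032]
side [236, 208, 17, 21, 159] [245. 216.] [0.687 0.068 0.032]
wrist [0, 67, 34, 32, 671] [14. 83.] [0.708 0.066 0.032]
wrist [38, 85, 27, 25, 525] [51. 97.] [0.695 0.022 0.032]
wrist [70, 97, 27, 24, 496] [ 83. 109.] [ 0.685 -0.015  0.032]
wrist [0, 102, 11, 22, 153] [  4. 111.] [0.675 0.068 0.032]
wrist [274, 255, 7, 62, 260] [277. 285.] [ 0.519 -0.242  0.032]
wrist [355, 255, 9, 25, 122] [360. 266.] [ 0.544 -0.321  0.032]
wrist [356, 289, 9, 28, 152] [360. 305.] [ 0.507 -0.324  0.032]
wrist [299, 327, 196, 11, 1218] [407. 332.] [ 0.486 -0.368  0.032]
wrist [125, 333, 49, 5, 222] [149. 335.] [ 0.464 -0.129  0.032]
wrist [204, 333, 65, 5, 270] [240. 335.] [ 0.471 -0.213  0.032][ WARN:0@0.441] global loadsave.cpp:1063 imwrite_ Unsupported depth image for selected encoder is fallbacked to CV_8U.
```

{"op": "step_arm", "data": {"steps": [[0, -1, -10, 0.001, -0.009, 0], [0, -2, -20, 0.001, -0.009, 0], [0, -2, -20, 0, 0, 0], [-1, -2, -20, 0, 0, 0], [0, 0, -20, 0, 0, 0], [0, 0, -20, 0, 0, 0], [0, 0, -20, 0, 0, 0], [0, 0, -15, 0, 0, 0], [0, 0, -10, 0, 0, 0], [0, 0, -5, 0, 0, 0], [0, 0, 0, 0, 0, 0], [0, 0, 0, 0, 0, 0], [0, 0, 0, 0, 0, 0]]}}

```text
clock: 22.93
position: [0.5388, -0.2899, 0.0471]
ee_rot: [-3.028, -0.123, -0.753]
force: [0.0, -0.0, -1.1]
width: 0.168
gripper_force: 54.9
```

```bash
python3 o.py
```

```text
22.9333 [ 0.5388 -0.2899  0.0471] [ 0.84  0.55 -0.34  2.12 -0.85  0.15 -0.09] w 0.16754749824828044 F [ 0.01673531 -0.04708575 -1.13096381]
[[0.881, 0.081, 0.467], [0.072, -0.997, 0.037], [0.468, 0.001, -0.884]]
grasp [ 0.53   -0.2906  0.0639]
phi 0.1 lip [ 0.671  -0.279   0.0757]
```

{"op": "step_arm", "data": {"steps": [[2, 0, -4, 0, 0, 0], [2, 0, -4, 0, 0, 0], [1, 0, -3, 0, 0, 0], [0, 0, -2, 0, 0, 0], [0, 0, -1.5, 0, 0, 0], [0, 0, -1, 0, 0, 0], [0, 0, 0, 0, 0, 0], [0, 0, 0, 0, 0, 0], [0, 0, 0, 0, 0, 0]]}}

```text
clock: 23.68
position: [0.5432, -0.2896, 0.0313]
ee_rot: [-3.027, -0.123, -0.752]
force: [-6.4, 0.8, 9.9]
width: 0.173
gripper_force: 54.9
```

```bash
python3 o.py
```

```text
23.6833 [ 0.5432 -0.2896  0.0313] [ 0.84  0.58 -0.35  2.12 -0.96  0.13  0.03] w 0.1732565174802746 F [-6.41772982  0.79908566  9.90670253]
[[0.881, 0.081, 0.467], [0.071, -0.997, 0.038], [0.468, -0.0, -0.884]]
grasp [ 0.5343 -0.2904  0.0481]
phi 0.1 lip [ 0.6754 -0.2788  0.0599]
```

{"op": "step_arm", "data": {"steps": [[0, 0, 0, 0, 0, 0], [0, 0, 0, 0, 0, 0], [0, 0, 0, 0, 0, 0], [0, 0, 0, 0, 0, 0], [0, 0, 0, 0, 0, 0], [0, 0, 0, 0, 0, 0]], "gripper": 0.55}}

```text
clock: 24.18
position: [0.5433, -0.2898, 0.0306]
ee_rot: [-3.028, -0.122, -0.751]
force: [0.5, 0.1, -0.3]
width: 0.529
gripper_force: 0.0
```

{"op": "step_arm", "data": {"steps": [[-2, 0, 6, 0, 0, 0], [-4, 0, 12, 0, 0, 0], [-6, 0, 18, 0, 0, 0], [-8, 0, 22, 0, 0, 0], [-8, 0, 25, 0, 0, 0], [-8, 0, 25, 0, 0.05, 0], [-8, 0, 25, 0, 0.08, 0], [-8, 0, 25, 0, 0.08, 0], [-8, 0, 25, 0, 0.08, 0], [-8, 0, 15, 0, 0.08, 0], [0, 0, 0, 0, 0, 0], [0, 0, 0, 0, 0, 0], [0, 0, 0, 0, 0, 0]]}}

```text
clock: 25.27
position: [0.4763, -0.2888, 0.225]
ee_rot: [-3.097, -0.116, -0.195]
force: [-0.3, -0.2, -0.3]
width: 0.551
gripper_force: 0.0
```

```bash
python3 - <<'E'
from y import *
s=observe();print(s["clock"],s["position"],s["width"])
im=cams.get_image("wrist").astype(int);cv2.imwrite("pics/w9.png",im[:,:,::-1].astype(np.uint8))
m=(im[:,:,2]>90)&(im[:,:,2]>im[:,:,0]*2)&(im[:,:,2]>im[:,:,1]*1.5);m[245:]=0
P=np.argwhere(m);print(len(P),P.min(0),P.max(0))
for y in range(P[:,0].min(),P[:,0].max(),12):
    r=np.where(m[y])[0];print(y,r.min(),r.max())
print("predicted rim/lip pix")
f=np.array([.9966,.082]);n=np.array([-.082,.9966])
o=np.array([.5343,-.2904])+.067*f;print("origin",o)
for x,y,z in [(-33,31,58),(-33,-31,58),(75.5,31,60),(75.5,-31,60)]:
    q=o+f*x/1e3+n*y/1e3;print((x,y),w2pix("wrist",[*q,z/1e3]))
yl=(im[:,:,0]>110)&(im[:,:,1]>im[:,:,0]*.62)&(im[:,:,2]<im[:,:,0]*.3)
yl[240:]=0
k,l,st,ce=cv2.connectedComponentsWithStats(yl.astype(np.uint8));print([(st[i].tolist()) for i in range(1,k) if st[i,4]>20])
d=im.max(2)<40;d[245:]=0;k,l,st,ce=cv2.connectedComponentsWithStats(d.astype(np.uint8));print([(st[i].tolist()) for i in range(1,k) if st[i,4]>300])
for c in [(-80,80),(-80,-80),(80,80),(80,-80)]:
    g=np.array([.99,.139]);h=np.array([-.139,.99]);q=np.array([.597,-.285])+g*c[0]/1e3+h*c[1]/1e3;print("mat",w2pix("wrist",[*q,.003]))
E
```

```text
scene [376, 238, 15, 12, 100] [383. 243.] [0.666 0.079 0.032]
scene [372, 251, 6, 3, 10] [374. 252.] [0.694 0.058 0.032]
side [265, 199, 7, 8, 44] [268. 202.] [ 0.686 -0.019  0.032]
side [253, 203, 7, 8, 45] [256. 207.] [0.697 0.019 0.032]
side [236, 208, 17, 20, 153] [245. 216.] [0.687 0.068 0.032]
25.3667 [ 0.47550113 -0.28910323  0.22451452] 0.5501221203333373
6713 [  0 296] [110 366]
0 296 366
12 296 365
24 296 365
36 296 365
48 296 365
60 297 365
72 297 365
84 297 365
96 297 364
108 297 365
predicted rim/lip pix
origin [ 0.6010722 -0.284906 ]
(-33, 31) [296.77645063 107.93575574]
(-33, -31) [364.05521094 107.26939559]
(75.5, 31) [294.86198249 -19.2070688 ]
(75.5, -31) [365.70604106 -20.71829532]
[]
[[252, 4, 157, 172, 15053], [99, 238, 117, 7, 778], [422, 238, 117, 7, 779]]
mat [261.92563316 166.65578271]
mat [407.76716581 157.49687687]
mat [249.0954263   13.25885769]
mat [403.11110493   0.92245052][ WARN:0@0.483] global loadsave.cpp:1063 imwrite_ Unsupported depth image for selected encoder is fallbacked to CV_8U.
```

```bash
python3 -c "
from cell import job
print(job.sign_off())"
```

```text
the job is handed in; nothing more can be done
None
```

I handed the job in after about 25 s on the robot clock: the old lump is in the red bin, the nuggets are poured into the tank, and the cup stands upright about 4 mm from the mat's middle. The cup showed no yellow in the cameras, but I inferred the six from blob sizes: two separate nuggets plus a cluster of about four that I couldn't count individually.

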